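# Close up the percussion case

### The arm

A 6-joint arm with a two-finger parallel gripper is mounted at the origin on the work surface. World frame = base frame: x ahead of the robot, y to its left, z up, the work surface at z = 0. Lengths are in m, angles in degrees, forces in N, time in s.
With the tool pointing down it reaches from about 0.3 to 0.75 m from the base axis. Payload 8.5 kg.
Tool frame: the origin (TCP) lies midway between the tips of the shut fingers; the grasp point (between the pads) lies 19 mm behind it; y points along the fingers, x is the direction in which the jaws open and shut, and the axes are right-handed (so a half turn about y gives the same grasp; the last joint's range is limited). The gripper opens to 85 mm and grips with 20 to 120 N. Pads are 22 mm wide; open, the fingers measure 114 mm over their backs; the gripper's body (76 mm by 85 mm) begins 54 mm behind the grasp point. The pads swing forward as they close: fully open they stand 13 mm farther back than shut.
Start: joints at [-79.429, 21.807, 74.336, -0, 83.858, -12.336], TCP at [0.214, -0.507, 0.209] pointing down, gripper open.
Joint ranges: [-178.18, 178.18], [-50.72, 133.34], [12.68, 142.11], [-81.47, 261.47], [9.98, 163.14], [-165.26, 165.26]. Speed limits (degrees/s): [136.94, 136.94, 180, 180, 180, 180].

### API

Orientations are given as a 3x3 rotation matrix whose columns are the frame's x, y, z axes.
In Python, from rig import env gives the robot as it stands.
- The arm moves only by the tool carry_out, never from a script. Its argument "plan" is a list of rows, each a list of 3 entries, a list of its own where there are three numbers: the shift along the tool's x, y, z in m, then the turn, a rotation vector about the tool's x, y, z in degrees, then the finger opening in m, from 0 to 0.0854. In form: [[[dx, dy, dz], [ax, ay, az], jaw], ...]. A call has 1 to 8 rows; each row shifts and turns the commanded pose from where the row before left it, along the tool's axes as they then stand; what a row does not reach is not made up. A row lasts 1/8 s, in which the tool goes at most 62.5 mm and 10.7 degrees, less where a joint would pass 70% of its speed; a pose out of reach is approached as far as the arm can. A call is refused whole if a number of a shift passes 0.0625 or a number of a turn 10.7, either way. A call with a gripper value outside its range is refused whole. The fingers move at their own pace and stop on an object; "force" is the grip in N (left out, the last holds). Time passes only in rows, so rows that do not move let the fingers close. It gives the time, the measured TCP pose, the force and the opening at its end, in the units of the state.
- env.observe(): the state, without advancing time (a new reading comes with each control period).
- env.get_image(name): name is "scene" or "top"; returns a dict with "image" (480x640x3 uint8, red, green, blue), "vfov" (degrees; the focal length in pixels is half the picture's height over the tangent of half this angle, whatever the lens; pixels are square), "cx", "cy" (the principal point, pixels), "rvec" (rotation vector, rad) and "tvec" (3), from world to camera coordinates, as OpenCV has them. Camera axes: x right, y down, z forward; pixel columns grow to the right and rows downward; lengths in m; the calibration is good to about 2 mm. A picture is of the moment at which its call begins. There is no depth.
- env.close_job(): hands the job in, once; it reports no verdict.
Trained networks look in a picture, given as the dict that the camera call returned (one of the last four; its "shot" number tells which), for a name from the list of things; names that differ only in an ending like _2 or _b are one class to them, and where a whole thing is asked for, a point or a joint stands for the part that bears it (a point fixed in the world has none). Each returns a list of dicts, best first, with "conf" (0 to 1); they miss things now and then, are a little off and sometimes report something else, mostly with a low value. They report only what shows in the picture. A call takes as long as a camera call.
- env.outline_of(target, picture): "mask" (480x640 bool, what is visible of it) and "pixel" ([row, column] in pixels, amid what is visible of it).
The state is a dict: "time_s": time; "q": joint angles; "qvel": joint speeds; "joint_efforts": joint torques, N m; "position": TCP position; "tool_rot": TCP orientation; "ft_force": force on the tool from outside, world axes, zero at the start; "wrist_torque": the same for the moment, N m; "grip_width": finger opening in m.
Only numpy, scipy, OpenCV 4.12 (cv2) and the standard library are available. Lean on these libraries where they do the work, as an engineer would, in place of code of your own. Each camera call takes 0.05 s, during which the arm holds its last target.

### The job

Close up the percussion case: first fold the standing flap down over the beater pocket until it lies flat, then swing the hinged cover over and ease it fully shut without slamming it. Do all of it by pushing with the fingertips or the outside of the fingers on the flap's and the cover's outer faces: do not grip or lift anything, keep the fingers off their padded undersides, do not shove the case about, and leave the things standing around it alone. Finish with the robot clear of everything.

Things in the scene. Friction and masses are not known exactly. Their poses are not given: they have to be found in the camera images.
- case: Grey moulded instrument case, 330 (its x) x 210 (its y) x 60 mm high without the cover, 3.2 kg, standing loose on the table, walls 5 mm. Origin: centre of its underside, z up. Its +y long side carries the cover's hinge, its -y long side has the latches and carrying handle (sticking out 19 mm). The bay from x -160 to +44 mm holds a glockenspiel, castanets and shaker eggs, all fixed and below 54 mm; the beater pocket with its flap fills x +50 to +160 mm.
- cover_hinge (a point): Middle of the cover's hinge axis, which runs along the case's x; at case (0, +105, +60) mm. Its axes are the case's.
- cover (a joint): Cover angle in rad: 0 fully shut (level on the case's rim), grows as it opens; about 1.57 upright, more leans back beyond the case's +y side, stop at 1.95. Starts at 1.6 to 1.85. The hinge is stiff (about 0.65 N m): the cover stays where it is left, and needs roughly 1 to 7 N of push near its free edge. It jams on the flap if that is still standing.
- cover_edge (a point): Middle of the cover's free long edge, on its outer face; moves with the cover. The cover is a shell 330 x 210 mm, 20 mm deep (0.42 kg): its outer face lies 20 mm outward of the hinge axis and the free edge 210 mm from it. The inner side has the padded lining.
- flap_hinge (a point): Middle of the flap's hinge axis, which runs along the case's y on top of the partition; at case (+52, 0, +52) mm. Its axes are the case's.
- flap (a joint): Flap angle in rad: 0 folded flat over the pocket (pointing to the case's +x), grows as it rises; about 1.57 upright, more leans over the bay, stop at 1.95. Starts at 1.6 to 1.85. Stiff hinge (about 0.1 N m): it stays where it is left; 1 to 2 N near its free edge moves it.
- flap_edge (a point): Middle of the flap's free edge, on its outer face (the face that is on top when folded down and looks to the bay, case -x, when upright); moves with the flap. The flap is a grey panel 104 mm from hinge axis to free edge, 192 mm wide along the case's y, 6 mm thick, 0.1 kg; its outer face lies 6 mm outward of the hinge axis; folded down it lies at 58 mm, just under the rim. The other face is padded.
- cover_lining: The padded grey lining on the cover's inner side, fixed to it, 304 x 184 x 6 mm; origin on the cover's hinge axis, turns with the cover. Not to be touched.
- flap_lining: The padded grey underside of the flap, fixed to it, 78 x 172 x 4 mm; origin on the flap's hinge axis, turns with the flap. Not to be touched.
- glue_bottle: White glue bottle, 60 mm across, 170 mm high, upright; origin at its underside. Leave alone.
- tin: Small tin with paper label, 66 mm across, 105 mm high, upright; origin at its underside. Leave alone.
- tape_roll: Cardboard-brown roll of tape lying flat, 90 mm across, 24 mm high; origin at its underside. Leave alone.
- wood_block: Wooden slit block (percussion), 150 x 55 x 40 mm, long side along its x; origin at its underside. Leave alone.

How it is judged:
By the outcome, as a careful person would: the job done as asked, in the order asked, and still so for the second after the job is handed in, with the robot touching nothing.
It also fails if it takes over 54 s, if anything falls off the work surface, if the arm or the gripper's body presses on something with over 40 N, if the wrist force passes 120 N, or if a joint passes its speed limit or range.

## Working session

There is one attempt and no reset: what is moved stays moved. The work goes in short steps, Python scripts to look and compute and a tool call to move; the robot and the scene stay as the last step left them, time stands still between calls to the robot, and variables do not carry over. Pictures are saved under pics/ and viewed, and the job is handed in when it is done.

Besides the shell and the picture viewer there is one more tool, called after "Emit:" in YAML: its name, and indented under it one key for each argument. carry_out: Moves the arm, as the interface text tells. Its arguments: {"type":"object","properties":{"plan":{"type":"array","items":{"type":"array"}},"force":{"type":"number"}},"required":["plan"]}

```bash
ls; mkdir -p pics
cat > h.py <<'E'
import numpy as np, cv2, pickle
from rig import env
def snap(n,tag):
    p=env.get_image(n); cv2.imwrite(f'pics/{tag}.png',p['image'][:,:,::-1]); pickle.dump(p,open(f'pics/{tag}.pkl','wb')); return p
def cam(p):
    f=240/np.tan(np.radians(p['vfov'])/2); K=np.array([[f,0,p['cx']],[0,f,p['cy']],[0,0,1]]); R=cv2.Rodrigues(np.array(p['rvec'],float))[0]; return K,R,np.array(p['tvec'],float).reshape(3)
def proj(p,X):
    K,R,t=cam(p); c=(np.atleast_2d(X)@R.T+t); u=c@K.T; return u[:,:2]/u[:,2:]
def onz(p,uv,z):
    K,R,t=cam(p); d=R.T@np.linalg.solve(K,[uv[0],uv[1],1]); o=-R.T@t; return o+d*(z-o[2])/d[2]
E
python3 - <<'E'
from h import *
print(env.observe())
for n in('scene','top'):
    p=snap(n,n+'0'); K,R,t=cam(p); print(n,-R.T@t,p['vfov'],p['cx'],p['cy'],[k for k in p])
    vis=p['image'].copy()
    for i,o in enumerate(['case','cover','flap','cover_lining','flap_lining','glue_bottle','tin','tape_roll','wood_block','cover_edge','cover_hinge']):
        r=env.outline_of(o,p)
        for q in r[:2]:
            ys,xs=np.where(q['mask']); print(n,o,round(q['conf'],2),q['pixel'],xs.min(),xs.max(),ys.min(),ys.max(),len(xs))
E
```

```text
pics
{'time_s': 0.0, 'q': array([-7.94270971e+01,  2.18407474e+01,  7.43859208e+01, -1.49543077e-03,
        8.38591597e+01, -1.23361104e+01]), 'qvel': array([-0.12416809,  0.05551764,  0.01909966,  0.11376387, -0.05493901,
       -0.01653687]), 'joint_efforts': array([ 8.11475402e-04, -4.48459017e+01, -2.31278104e+01, -6.04998309e-05,
        4.79783586e-03,  6.06723546e-06]), 'position': array([ 0.21402214, -0.50628139,  0.20840722]), 'tool_rot': array([[ 3.89271228e-01, -3.00368624e-04,  9.21123130e-01],
       [-9.21122008e-01,  1.46778459e-03,  3.89271233e-01],
       [-1.46893520e-03, -9.99998878e-01,  2.94690162e-04]]), 'ft_force': array([-0.0368135 , -0.53811632,  0.55575701]), 'wrist_torque': array([-0.02144291, -0.02312514, -0.00792957]), 'grip_width': 0.08547968727051919}
scene [ 1.42944991 -0.25746544  1.00490201] 47.150945170466514 323.30493866774395 235.2400252460499 ['image', 'vfov', 'cx', 'cy', 'rvec', 'tvec', 'shot']
scene case 0.96 [251.8, 322.6] 256 382 133 319 14546
scene case 0.34 [192.8, 464.8] 442 490 171 218 1325
scene cover 0.81 [216.2, 365.7] 352 382 133 303
[... 991 characters left out ...]
08 324 22165
top case 0.33 [206.5, 270.1] 220 309 107 290 6472
top cover 0.92 [205.9, 269.8] 220 309 107 290 6528
top flap 0.81 [214.6, 334.6] 292 381 197 230 492
top flap 0.33 [272.9, 112.5] 99 130 241 310 2061
top cover_lining 0.61 [204.7, 271.4] 220 309 107 290 6464
top flap_lining 0.7 [217.0, 350.3] 299 374 198 225 159
top glue_bottle 0.61 [203.6, 521.0] 498 546 186 220 1131
top tin 0.76 [253.9, 503.1] 478 521 241 272 1128
top tin 0.59 [226.9, 314.7] 221 400 108 323 21809
top tape_roll 0.81 [319.0, 518.8] 487 532 296 336 845
top wood_block 0.6 [273.2, 113.5] 98 130 241 310 2090
top cover_edge 0.8 [202.9, 269.8] 221 308 108 289 6204
top cover_hinge 0.7 [228.0, 315.4] 220 400 107 324 22081
```

View pics/scene0.png

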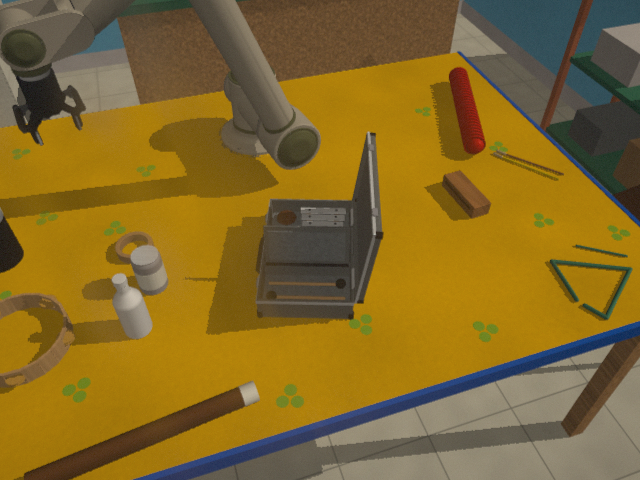

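View pics/top0.png

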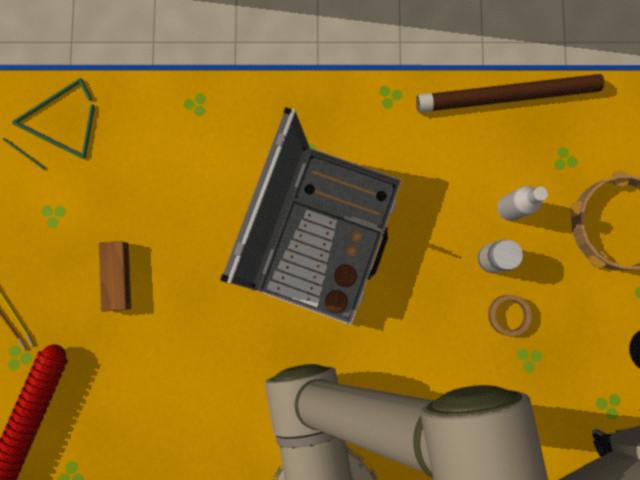

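The scene view shows the case in the middle (256–382, 133–319), with the cover standing on its right (world +y) side and the flap standing at rows 225–266. The top view shows the pocket at the far end, the hinge on the left and the latches on the right, near (380,250). I'll zoom in to pick corners.

Run:
```python
import cv2
a=cv2.imread('pics/top0.png')[95:335,210:410]; cv2.imwrite('pics/t0z.png',cv2.resize(a,None,fx=2.5*1,fy=2.5,interpolation=2))
a=cv2.imread('pics/scene0.png')[125:325,245:395]; cv2.imwrite('pics/s0z.png',cv2.resize(a,None,fx=3,fy=3,interpolation=2))
```

```text
(no output)
```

View pics/t0z.png

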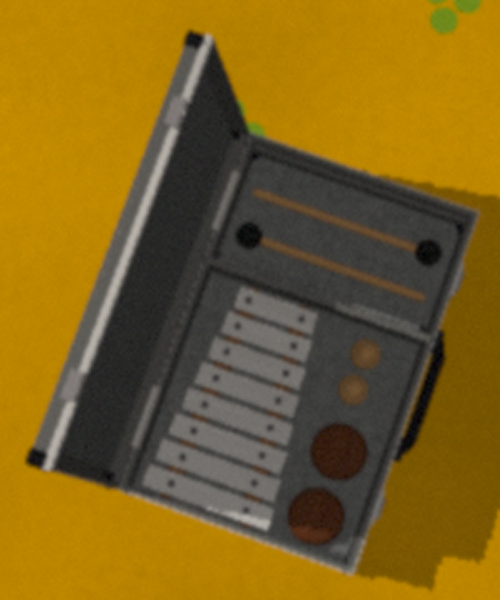

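View pics/s0z.png

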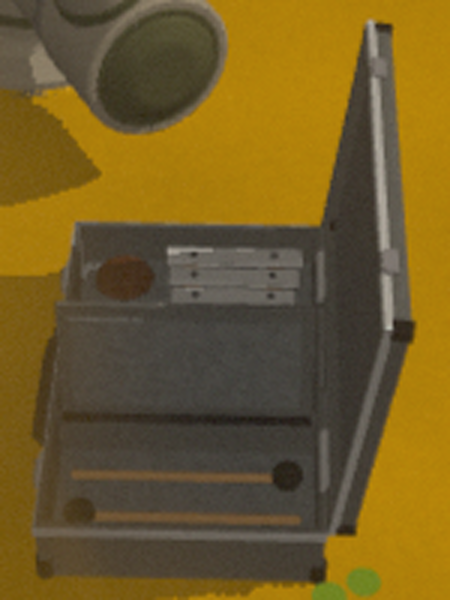

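```bash
cat >> h.py <<'E'
def model(v):
    x,y,a,th,ph=v; c,s=np.cos(a),np.sin(a); R=np.array([[c,-s,0],[s,c,0],[0,0,1]])
    W=lambda P: R@np.array(P,float)+[x,y,0]
    cov=lambda X,r,n: W([X,.105-r*np.cos(th)+n*np.sin(th),.06+r*np.sin(th)+n*np.cos(th)])
    fl=lambda Y,r,n: W([.052+r*np.cos(ph)-n*np.sin(ph),Y,.052+r*np.sin(ph)+n*np.cos(ph)])
    return W,cov,fl
E
cat > fit.py <<'E'
from h import *
from scipy.optimize import least_squares
T=pickle.load(open('pics/top0.pkl','rb'));S=pickle.load(open('pics/scene0.pkl','rb'))
def pts(v):
    W,C,F=model(v); h=.165
    return [(T,W([h,-.105,.06]),(401.2,179.8)),(T,W([-h,-.105,.06]),(350.8,323.8)),(T,W([-h,.105,.06]),(262,290.2)),(T,W([h,.105,.06]),(309.2,149)),
    (S,W([h,-.105,.06]),(256.7,301.7)),(S,W([-h,-.105,.06]),(270,199.3)),(S,W([h,.105,.06]),(354,304)),(S,W([-h,.105,.06]),(352.3,200.7)),(S,W([h,-.105,0]),(258.3,317.3)),(S,W([h,.105,0]),(351.7,318.3)),
    (S,C(h,.21,.02),(382.3,238)),(S,C(h,.21,0),(373.3,234.3)),(S,C(-h,.21,0),(367.3,133.3)),(S,C(-h,.21,.02),(375,133.3)),
    (T,C(h,.21,.02),(284.8,110.2)),(T,C(h,.21,0),(293.2,109.8)),(T,C(-h,.21,.02),(222,279)),(T,C(-h,.21,0),(229.2,281.8)),
    (S,F(-.096,.104,.006),(264,226)),(S,F(.096,.104,.006),(352,227)),(T,F(-.096,.104,.006),(382.8,229)),(T,F(.096,.104,.006),(295,200))]
f=lambda v:np.concatenate([proj(p,X)[0]-u for p,X,u in pts(v)])
r=least_squares(f,[.45,0,.0,1.7,1.7],loss='soft_l1',f_scale=2)
print(r.x.round(4),np.degrees(r.x[2])); print(f(r.x).reshape(-1,2).round(1).tolist())
np.save('v.npy',r.x)
E
python3 fit.py
```

```text
[ 0.5693 -0.0099 -0.3374  1.707   1.7257] -19.331989123016957
[[-0.8, -1.5], [0.2, -1.1], [-4.3, -0.6], [0.2, -2.0], [-1.2, -1.5], [-1.2, -1.0], [-1.0, -2.3], [-1.9, -1.3], [-0.5, -0.6], [0.1, -0.0], [0.8, -2.8], [-0.6, -0.2], [-1.1, -1.2], [-0.3, -0.2], [-1.2, -3.5], [0.7, -0.2], [-1.9, -0.9], [1.3, -0.0], [-1.6, -0.6], [-2.6, -0.4], [-0.7, 0.3], [-4.2, -2.5]]
```

The fit agrees with the text's sizes (residuals about 1–2 px, roughly 3 mm), giving cover at about 1.71 and flap at about 1.73. Next I'll turn the tool into the case's axes while raising it and closing the fingers.

Emit:
carry_out:
  plan:
    - [[0, -0.022, 0], [0, -9.5, 0], 0]
    - [[0, -0.022, 0], [0, -9.5, 0], 0]
    - [[0, -0.022, 0], [0, -9.5, 0], 0]
    - [[0, -0.022, 0], [0, -9.6, 0], 0]
    - [[0, -0.022, 0], [0, -9.6, 0], 0]
    - [[0, 0, 0], [0, 0, 0], 0]
  force: 20

```text
time_s: 1.95
position: [0.2142, -0.507, 0.3202]
tool_rot: [[0.943, 0.001, 0.333], [-0.333, -0.003, 0.943], [0.002, -1.0, -0.003]]
ft_force: [-0.7, 0.1, 0.6]
grip_width: 0.0002
```

```bash
cat > st.py <<'E'
from h import *
v=np.load('v.npy'); s=env.observe(); c,sn=np.cos(v[2]),np.sin(v[2]); R=np.array([[c,-sn,0],[sn,c,0],[0,0,1]])
P=np.array(s['position'])-[v[0],v[1],0]
print('t',s['time_s'],'case pos',(R.T@P).round(4),'F case',(R.T@s['ft_force']).round(2),'grip',round(s['grip_width'],4)); print('rot in case',(R.T@s['tool_rot']).round(3).tolist(),'q',s['q'].round(0))
E
python3 st.py
```

```text
t 1.95 case pos [-0.1705 -0.5866  0.3202] F case [-0.66 -0.14  0.56] grip 0.0002
rot in case [[1.0, 0.002, 0.003], [-0.003, -0.003, 1.0], [0.002, -1.0, -0.003]] q [-79.  19.  61.  -0. 100. -60.]
```

Emit:
carry_out:
  plan:
    - [[0.008, 0, 0.036], [0, 0, 0], 0]
    - [[0.008, 0, 0.036], [0, 0, 0], 0]
    - [[0.008, 0, 0.036], [0, 0, 0], 0]
    - [[0.008, 0, 0.036], [0, 0, 0], 0]
    - [[0.008, 0, 0.036], [0, 0, 0], 0]
    - [[0.008, 0, 0.036], [0, 0, 0], 0]
    - [[0.008, 0, 0.036], [0, 0, 0], 0]
    - [[0.008, 0, 0.036], [0, 0, 0], 0]

```text
time_s: 2.95
position: [0.3703, -0.2549, 0.3179]
tool_rot: [[0.942, -0.001, 0.336], [-0.336, 0.001, 0.942], [-0.001, -1.0, 0.001]]
ft_force: [-0.2, -0.8, -0.3]
grip_width: -0.0001
```

Emit:
carry_out:
  plan:
    - [[0.008, 0, 0.036], [0, 0, 0], 0]
    - [[0.008, 0, 0.036], [0, 0, 0], 0]
    - [[0.008, 0, 0.036], [0, 0, 0], 0]
    - [[0.008, 0, 0.036], [0, 0, 0], 0]
    - [[0.008, 0, 0.036], [0, 0, 0], 0]
    - [[0.008, 0, 0.036], [0, 0, 0], 0]
    - [[0.008, 0, 0.036], [0, 0, 0], 0]
    - [[0.008, 0, 0.03], [0, 0, 0], 0]

```text
time_s: 3.95
position: [0.5243, -0.0101, 0.3177]
tool_rot: [[0.942, -0.002, 0.335], [-0.335, 0.0, 0.942], [-0.002, -1.0, -0.0]]
ft_force: [0.3, -0.3, -0.4]
grip_width: 0.0
```

```bash
python3 st.py; python3 -c "
from h import *
snap('top','top1');snap('scene','scene1')"
```

```text
t 3.95 case pos [-0.0424 -0.015   0.3177] F case [ 0.4  -0.13 -0.36] grip 0.0
rot in case [[1.0, -0.002, 0.005], [-0.005, -0.0, 1.0], [-0.002, -1.0, -0.0]] q [-14.  16.  65.   0.  99.   6.]
```

View pics/scene1.png

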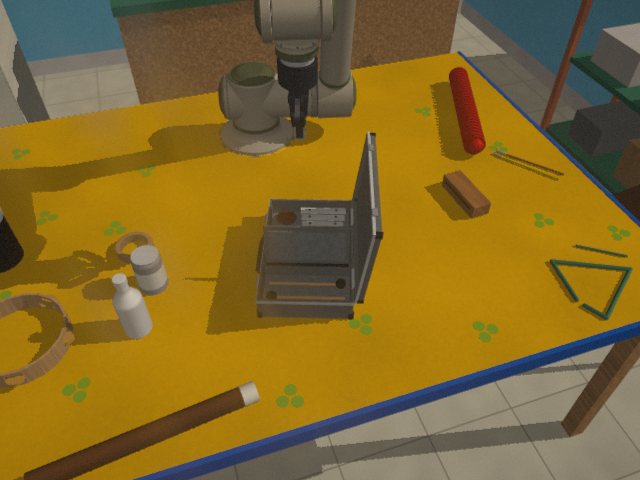

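View pics/top1.png

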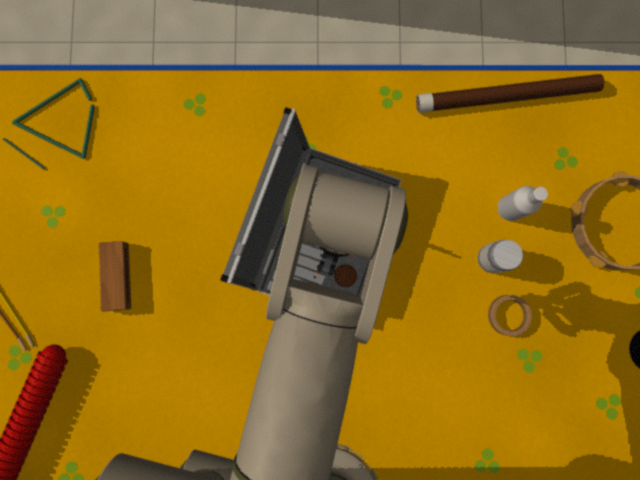

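The scene view puts the gripper tip at (300,135), in front of the cover and over the bay. The wrist fork is high above everything. I'll lower it beside the flap.

Emit:
carry_out:
  plan:
    - [[0, 0.038, 0], [0, 0, 0], 0]
    - [[0, 0.038, 0], [0, 0, 0], 0]
    - [[0, 0.038, 0], [0, 0, 0], 0]
    - [[0, 0.038, 0], [0, 0, 0], 0]
    - [[0, 0.036, 0], [0, 0, 0], 0]
    - [[0.015, 0, 0], [0, 0, 0], 0]
    - [[0.01, 0, 0], [0, 0, 0], 0]
    - [[0.005, 0, 0], [0, 0, 0], 0]

```text
time_s: 5.05
position: [0.5526, -0.0219, 0.131]
tool_rot: [[0.943, 0.0, 0.334], [-0.334, -0.0, 0.943], [0.0, -1.0, -0.0]]
ft_force: [-1.1, 0.6, -0.1]
grip_width: -0.0
```

```bash
python3 st.py; python3 -c "
from h import *
p=snap('scene','scene2')['image'][100:330,230:400,::-1]
cv2.imwrite('pics/s2z.png',cv2.resize(p,None,fx=2.5,fy=2.5))"
```

```text
t 5.05 case pos [-0.0118 -0.0169  0.131 ] F case [-1.25  0.25 -0.09] grip -0.0
rot in case [[1.0, 0.0, 0.003], [-0.003, -0.0, 1.0], [0.0, -1.0, -0.0]] q [-15.  26.  81.  -0.  73.   5.]
```

View pics/s2z.png

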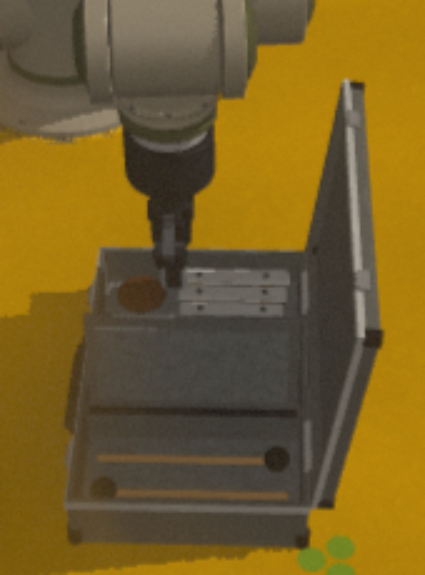

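Emit:
carry_out:
  plan:
    - [[0.01, 0, 0], [0, 0, 0], 0]
    - [[0.008, 0, 0], [0, 0, 0], 0]
    - [[0.006, 0, 0], [0, 0, 0], 0]
    - [[0.006, 0, 0], [0, 0, 0], 0]
    - [[0.006, 0, 0], [0, 0, 0], 0]
    - [[0.006, 0, 0], [0, 0, 0], 0]

```text
time_s: 5.85
position: [0.5925, -0.0355, 0.1318]
tool_rot: [[0.943, 0.001, 0.332], [-0.332, -0.0, 0.943], [0.001, -1.0, 0.0]]
ft_force: [-0.7, 0.3, 0.3]
grip_width: 0.0002
```

```bash
python3 st.py; python3 -c "
from h import *
p=snap('scene','scene3')['image'][100:330,230:400,::-1]
cv2.imwrite('pics/s3z.png',cv2.resize(p,None,fx=2.5,fy=2.5))"
```

```text
t 5.85 case pos [ 0.0303 -0.0164  0.1318] F case [-0.8   0.03  0.33] grip 0.0002
rot in case [[1.0, 0.001, 0.001], [-0.001, 0.0, 1.0], [0.001, -1.0, 0.0]] q [-15.  30.  74.  -0.  76.   5.]
```

View pics/s3z.png

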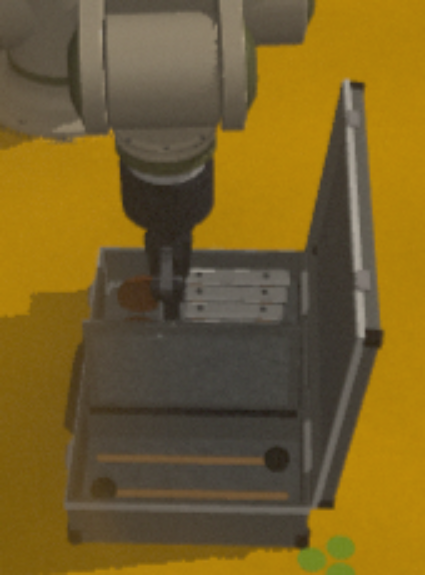

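Emit:
carry_out:
  plan:
    - [[0.008, -0.001, 0], [0, 0, 0], 0]
    - [[0.008, -0.001, 0], [0, 0, 0], 0]
    - [[0.008, -0.001, 0], [0, 0, 0], 0]
    - [[0.007, 0.002, 0], [0, 0, 0], 0]
    - [[0.007, 0.003, 0], [0, 0, 0], 0]
    - [[0.007, 0.003, 0], [0, 0, 0], 0]
    - [[0.009, 0.005, 0], [0, 0, 0], 0]
    - [[0.009, 0.007, 0], [0, 0, 0], 0]

```text
time_s: 6.9
position: [0.6577, -0.0588, 0.1202]
tool_rot: [[0.943, 0.019, 0.333], [-0.333, -0.006, 0.943], [0.02, -1.0, 0.001]]
ft_force: [12.1, -5.0, 25.0]
grip_width: -0.0
```

```bash
python3 st.py; python3 -c "
from h import *
p=snap('scene','scene4')['image'][100:330,230:400,::-1]
cv2.imwrite('pics/s4z.png',cv2.resize(p,None,fx=2.5,fy=2.5))"
```

```text
t 6.9 case pos [ 0.0996 -0.0168  0.1202] F case [13.03 -0.73 24.95] grip -0.0
rot in case [[1.0, 0.02, 0.002], [-0.002, 0.001, 1.0], [0.02, -1.0, 0.001]] q [-15.  36.  64.  -0.  79.   4.]
```

View pics/s4z.png

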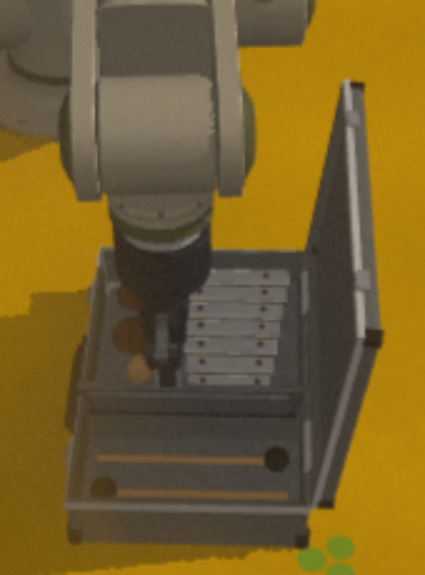

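Emit:
carry_out:
  plan:
    - [[0, -0.008, 0], [0, 0, 0], 0]
    - [[-0.004, -0.006, 0], [0, 0, 0], 0]

```text
time_s: 7.2
position: [0.6475, -0.0549, 0.1279]
tool_rot: [[0.943, -0.001, 0.332], [-0.332, 0.0, 0.943], [-0.001, -1.0, -0.0]]
ft_force: [0.9, 0.6, -0.6]
grip_width: -0.0001
```

```bash
python3 st.py; python3 -c "
from h import *
p=snap('scene','scene5')['image'][190:320,240:400,::-1]
cv2.imwrite('pics/s5z.png',cv2.resize(p,None,fx=4.5,fy=4.5,interpolation=2))
v=np.load('v.npy');P=pickle.load(open('pics/scene5.pkl','rb'))
for d in range(20,100,8):
    v[4]=np.radians(d); W,C,F=model(v); print(d,((proj(P,[F(-.096,.104,.006),F(.096,.104,.006)])-[240,190])*4.5).round(0).tolist())
"
```

```text
t 7.2 case pos [ 0.0887 -0.0166  0.1279] F case [ 0.66  0.88 -0.61] grip -0.0001
rot in case [[1.0, -0.001, 0.001], [-0.001, -0.0, 1.0], [-0.001, -1.0, -0.0]] q [-15.  35.  64.   0.  80.   4.]
20 [[87.0, 424.0], [491.0, 430.0]]
28 [[86.0, 396.0], [492.0, 402.0]]
36 [[86.0, 366.0], [493.0, 372.0]]
44 [[86.0, 335.0], [493.0, 341.0]]
52 [[87.0, 304.0], [494.0, 310.0]]
60 [[88.0, 274.0], [494.0, 280.0]]
68 [[90.0, 245.0], [494.0, 251.0]]
76 [[92.0, 219.0], [494.0, 225.0]]
84 [[95.0, 195.0], [493.0, 201.0]]
92 [[98.0, 174.0], [493.0, 180.0]]
```

View pics/s5z.png

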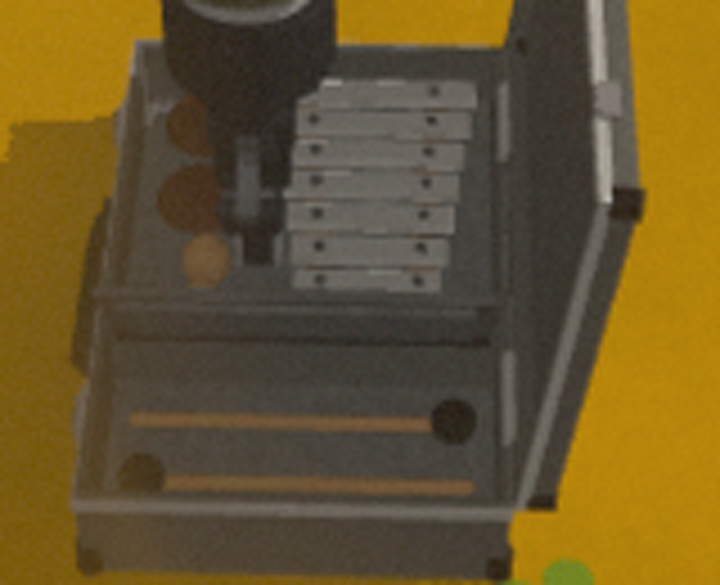

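Emit:
carry_out:
  plan:
    - [[0, 0, 0], [0, 0, -10], 0]
    - [[0, 0, 0], [0, 0, -10], 0]
    - [[0, 0, 0], [0, 0, -10], 0]
    - [[0.004, 0.003, 0], [0, 0, 0], 0]
    - [[0.003, 0.007, 0], [0, 0, 0], 0]
    - [[0.003, 0.007, 0], [0, 0, 0], 0]
    - [[0.003, 0.007, 0], [0, 0, 0], 0]

```text
time_s: 8.12
position: [0.6707, -0.0632, 0.1134]
tool_rot: [[0.818, 0.47, 0.332], [-0.288, -0.166, 0.943], [0.498, -0.867, -0.0]]
ft_force: [-0.9, -0.1, -0.0]
grip_width: -0.0001
```

```bash
python3 st.py; python3 -c "
from h import *
p=snap('scene','scene6')['image'][190:320,240:400,::-1]
cv2.imwrite('pics/s6z.png',cv2.resize(p,None,fx=4.5,fy=4.5,interpolation=2))
"
```

```text
t 8.125 case pos [ 0.1133 -0.0167  0.1134] F case [-0.79 -0.42 -0.04] grip -0.0001
rot in case [[0.867, 0.498, 0.001], [-0.001, -0.001, 1.0], [0.498, -0.867, -0.0]] q [-14.  28.  87.  -4.  34.   8.]
```

View pics/s6z.png

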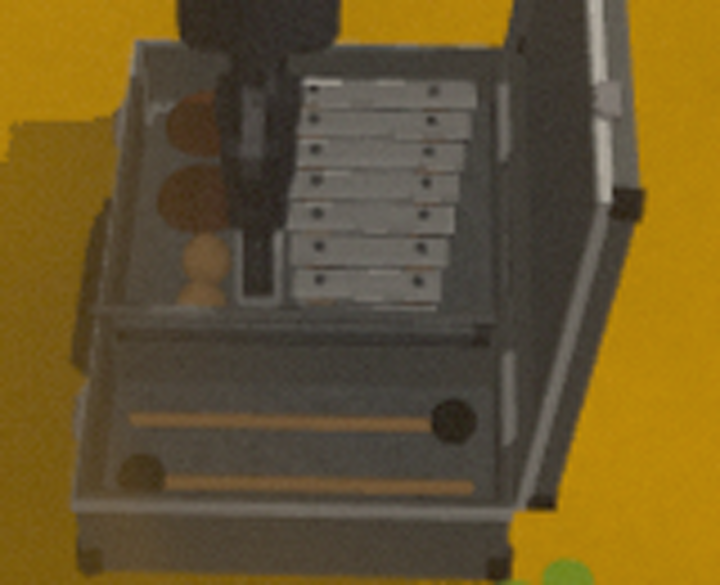

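```bash
python3 -c "
from h import *
v=np.load('v.npy');P=pickle.load(open('pics/scene6.pkl','rb'));s=env.observe()
z=lambda X:((proj(P,X)-[240,190])*4.5).round(0).tolist()
print('tcp',z(s['position']))
W,C,F=model(v); print('hinge',z([W([.052,-.096,.052]),W([.052,.096,.052])]),'rim',z([W([.165,-.105,.06]),W([.165,.105,.06]),W([-.165,-.105,.06]),W([-.165,.105,.06])]))
for d in range(20,60,5):
    v[4]=np.radians(d); W,C,F=model(v); print(d,z([F(-.096,.104,.006),F(.096,.104,.006),F(-.096,.104,0)]))
a=cv2.imread('pics/scene6.png').astype(int);b=cv2.imread('pics/scene5.png').astype(int)
d=np.abs(a-b).sum(2); cv2.imwrite('pics/d56.png',cv2.resize((np.clip(d*3,0,255)).astype('uint8')[190:320,240:400],None,fx=4.5,fy=4.5))
p=snap('top','top6')['image'][100:330,215:410,::-1]
cv2.imwrite('pics/t6z.png',cv2.resize(p,None,fx=2.5,fy=2.5,interpolation=2))
"
```

```text
tcp [[256.0, 345.0]]
hinge [[112.0, 331.0], [486.0, 336.0]] rim [[70.0, 496.0], [508.0, 503.0], [130.0, 37.0], [497.0, 42.0]]
20 [[87.0, 424.0], [491.0, 430.0], [87.0, 435.0]]
25 [[86.0, 406.0], [492.0, 413.0], [87.0, 418.0]]
30 [[86.0, 388.0], [492.0, 394.0], [86.0, 400.0]]
35 [[86.0, 370.0], [493.0, 376.0], [86.0, 382.0]]
40 [[86.0, 350.0], [493.0, 357.0], [86.0, 363.0]]
45 [[86.0, 331.0], [493.0, 337.0], [86.0, 344.0]]
50 [[87.0, 312.0], [494.0, 318.0], [86.0, 325.0]]
55 [[87.0, 293.0], [494.0, 299.0], [87.0, 305.0]]
```

View pics/d56.png

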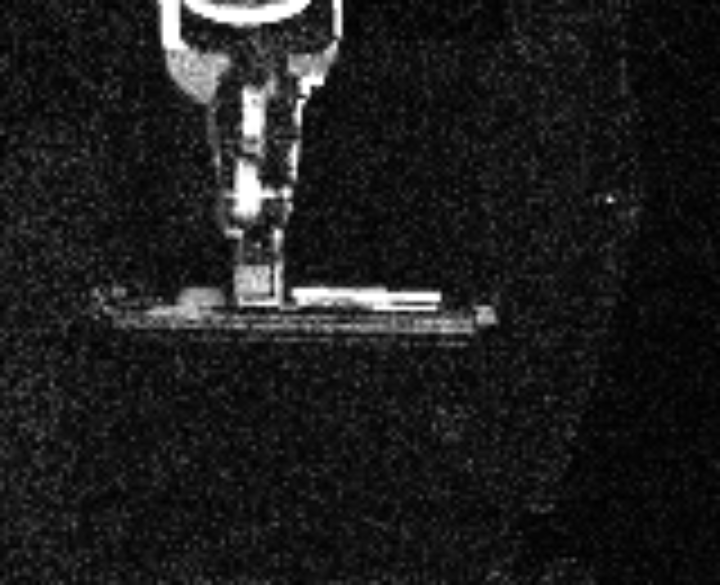

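View pics/t6z.png

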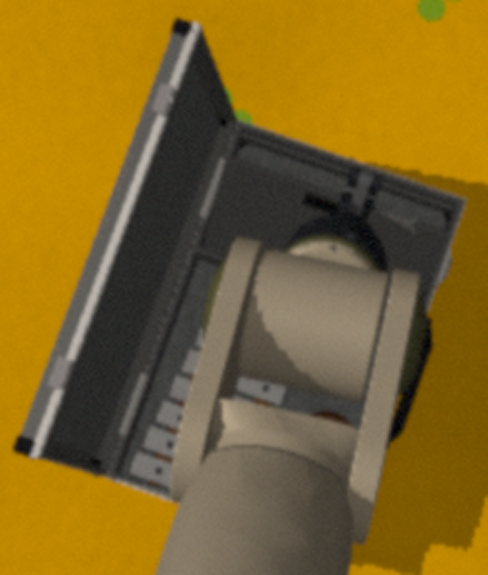

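```bash
python3 -c "
from h import *
v=np.load('v.npy');P=pickle.load(open('pics/scene6.pkl','rb'))
W,C,F=model(v)
for n,c in [('1',(-.0424,-.015,.3177)),('2',(-.0118,-.0169,.131)),('3',(.0303,-.0164,.1318)),('5',(.0887,-.0166,.1279))]: print(n,proj(P,W(c)))
print(np.array(proj(P,W((.0887,-.0166,.1279)))-[240,190])*4.5)
"
```

```text
1 [[298.47742618 145.50011833]]
2 [[299.37996099 220.16561218]]
3 [[298.68898108 232.99375199]]
5 [[297.33008541 253.43086689]]
[[257.98538436 285.43890102]]
```

```bash
python3 -c "
from h import *
a=cv2.imread('pics/scene1.png')[60:160,260:340].repeat(6,0).repeat(6,1)
cv2.circle(a,(int(38.5*6),int(85.5*6)),4,(0,0,255),-1)
b=cv2.imread('pics/top6.png')[140:215,320:410]
v=np.load('v.npy');P=pickle.load(open('pics/top6.pkl','rb'));s=env.observe();u=proj(P,s['position'])[0];print(u)
b=cv2.resize(b,None,fx=6,fy=6); cv2.circle(b,tuple(((u-[320,140])*6).astype(int)),4,(0,0,255),-1)
cv2.imwrite('pics/z1.png',a);cv2.imwrite('pics/z6t.png',b)"
```

```text
[356.20153097 181.96303485]
```

View pics/z1.png

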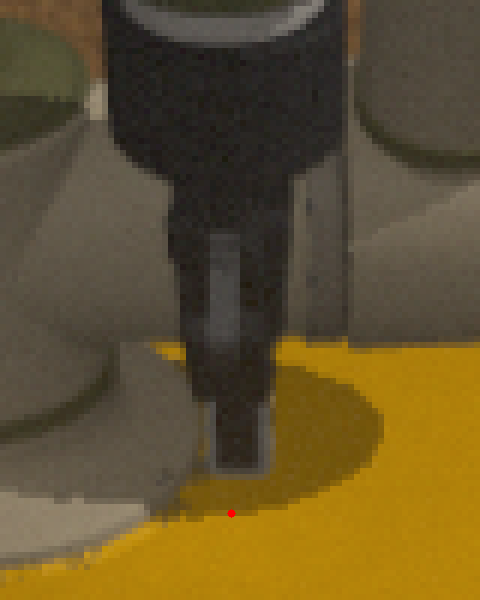

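View pics/z6t.png

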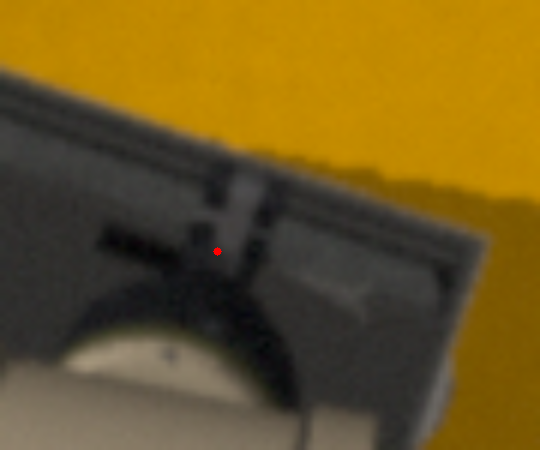

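```bash
python3 -c "
from h import *
S=pickle.load(open('pics/scene6.pkl','rb'));T=pickle.load(open('pics/top6.pkl','rb'));v=np.load('v.npy')
def tri(a,b):
    Ps=[]
    for p in (S,T):
        K,R,t=cam(p);Ps.append(K@np.c_[R,t])
    X=cv2.triangulatePoints(Ps[0],Ps[1],np.array(a,float).reshape(2,1),np.array(b,float).reshape(2,1))[:,0];X=X[:3]/X[3]
    print(X, proj(S,X),proj(T,X)); c,s=np.cos(v[2]),np.sin(v[2]);d=X[:2]-v[:2];print('case',c*d[0]+s*d[1],-s*d[0]+c*d[1],X[2])
tri((297.1,257.1),(361.3,168.7))
print('base',proj(S,[0,0,0]),proj(T,[0,0,0]), env.observe()['position'])
"
```

```text
[ 0.68682657 -0.06779802  0.16165412] [[296.25101721 257.11323391]] [[360.4291333  168.45459239]]
case 0.13005198919737507 -0.015699248784183883 0.1616541197147054
base [[256.94079973 132.45938454]] [[324.79505143 499.6590977 ]] [ 0.67023432 -0.06315833  0.11283392]
```

```bash
python3 -c "
from h import *
a=cv2.imread('pics/scene6.png')[200:300,250:360]
cv2.imwrite('pics/z6s.png',cv2.convertScaleAbs(cv2.resize(a,None,fx=6,fy=6,interpolation=2),alpha=2.2))
a=cv2.imread('pics/top6.png')[140:240,290:410]
cv2.imwrite('pics/z6t2.png',cv2.convertScaleAbs(cv2.resize(a,None,fx=6,fy=6,interpolation=2),alpha=2.2))"
```

```text
(no output)
```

View pics/z6s.png

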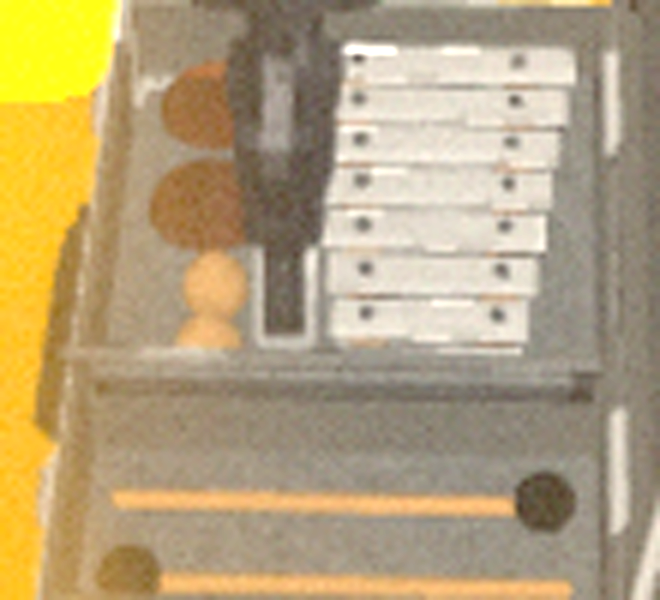

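View pics/z6t2.png

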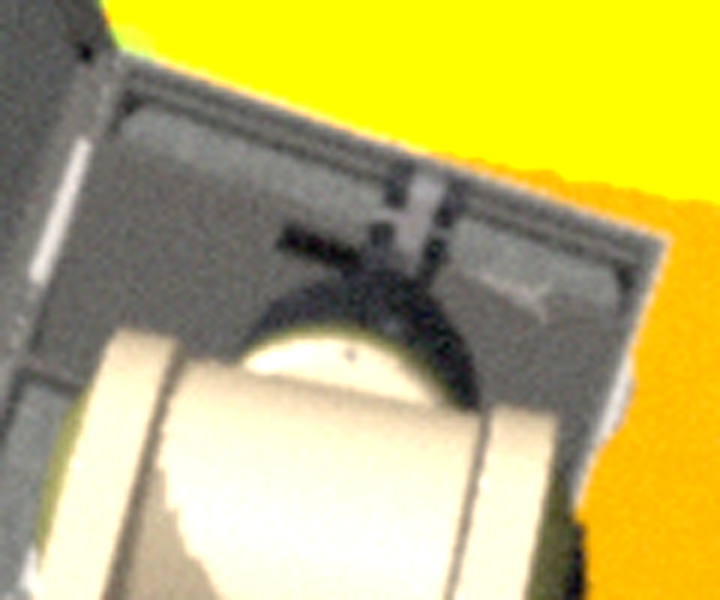

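The pictures, the earlier radial force and the flap angle of about 50° all suggest the fingertips end about 17 mm short of the reported TCP. I'll work from this effective tip and confirm it with force.

Emit:
carry_out:
  plan:
    - [[0, 0.006, 0], [0, 0, 0], 0]
    - [[0, 0.006, 0], [0, 0, 0], 0]
    - [[0.001, 0.006, 0], [0, 0, 0], 0]
    - [[0.001, 0.008, 0], [0, 0, 0], 0]
    - [[0.001, 0.008, 0], [0, 0, 0], 0]

```text
time_s: 8.85
position: [0.6884, -0.0693, 0.0852]
tool_rot: [[0.818, 0.47, 0.332], [-0.288, -0.166, 0.943], [0.498, -0.867, -0.0]]
ft_force: [-0.8, 0.2, 1.3]
grip_width: 0.0001
```

```bash
python3 st.py; python3 -c "
from h import *
p=snap('scene','scene7')['image'][190:320,240:400,::-1]
cv2.imwrite('pics/s7z.png',cv2.convertScaleAbs(cv2.resize(p,None,fx=4.5,fy=4.5,interpolation=2),alpha=1.8))
"
```

```text
t 8.85 case pos [ 0.132  -0.0166  0.0852] F case [-0.77 -0.09  1.29] grip 0.0001
rot in case [[0.867, 0.498, 0.001], [-0.001, -0.001, 1.0], [0.498, -0.867, -0.0]] q [-15.  32.  86.  -5.  32.   8.]
```

View pics/s7z.png

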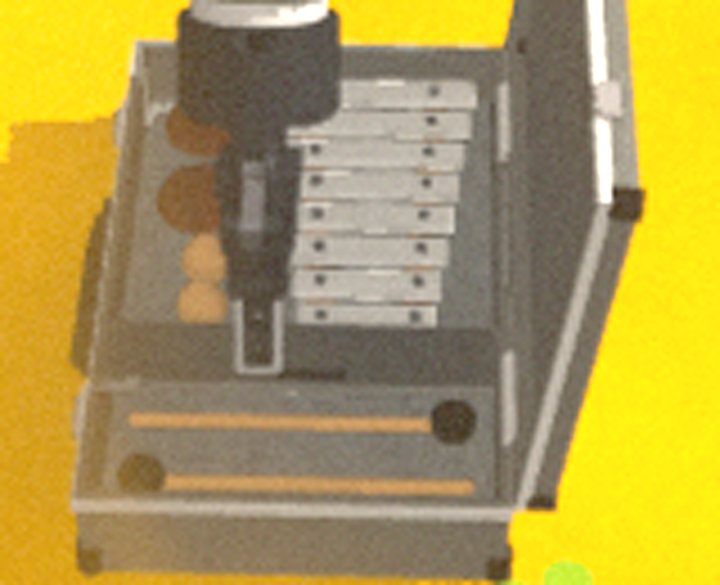

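The scene view shows the fingertip on the flap's outer face at (258,370). The flap edge is at row ~383, which is about 34°, and the force is about 1 N.

Emit:
carry_out:
  plan:
    - [[0.001, 0.007, 0], [0, 0, 0], 0]
    - [[0.001, 0.007, 0], [0, 0, 0], 0]
    - [[0, 0, 0], [0, 0, 7.5], 0]
    - [[0, 0, 0], [0, 0, 7.5], 0]
    - [[-0.001, 0.005, 0], [0, 0, 0], 0]
    - [[-0.001, 0.005, 0], [0, 0, 0], 0]
    - [[-0.001, 0.005, 0], [0, 0, 0], 0]

```text
time_s: 9.78
position: [0.6964, -0.072, 0.0583]
tool_rot: [[0.912, 0.242, 0.332], [-0.321, -0.085, 0.943], [0.257, -0.967, -0.0]]
ft_force: [0.1, -0.3, 0.5]
grip_width: 0.0001
```

Emit:
carry_out:
  plan:
    - [[-0.001, 0.004, 0], [0, 0, 0], 0]
    - [[-0.001, 0.004, 0], [0, 0, 0], 0]

```text
time_s: 10.02
position: [0.6972, -0.0723, 0.0508]
tool_rot: [[0.912, 0.242, 0.332], [-0.321, -0.085, 0.943], [0.257, -0.966, -0.0]]
ft_force: [0.4, -0.0, 1.2]
grip_width: -0.0005
```

```bash
python3 st.py; python3 -c "
from h import *
p=snap('scene','scene8')['image'][190:320,240:400,::-1]
cv2.imwrite('pics/s8z.png',cv2.convertScaleAbs(cv2.resize(p,None,fx=4.5,fy=4.5,interpolation=2),alpha=1.8))
"
```

```text
t 10.025 case pos [ 0.1413 -0.0166  0.0508] F case [0.43 0.13 1.24] grip -0.0005
rot in case [[0.966, 0.257, 0.001], [-0.001, -0.0, 1.0], [0.257, -0.966, -0.0]] q [-15.  39.  74.  -1.  53.   5.]
```

View pics/s8z.png

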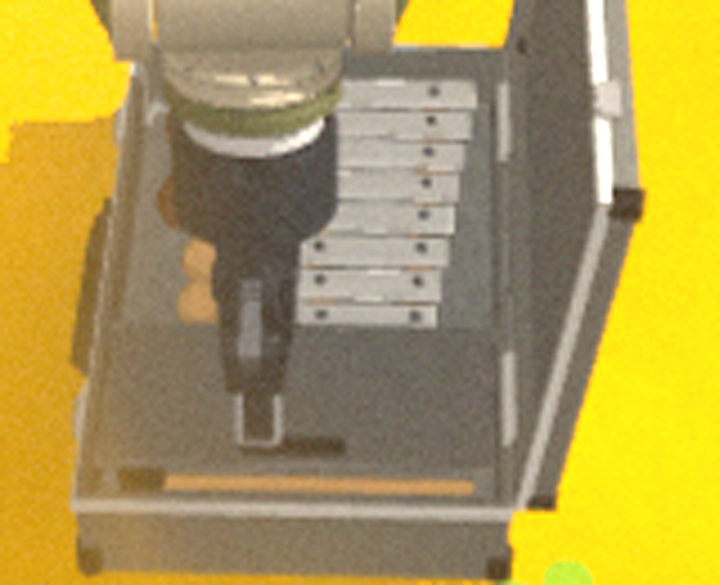

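Emit:
carry_out:
  plan:
    - [[-0.001, 0.003, 0], [0, 0, 0], 0]
    - [[-0.001, 0.003, 0], [0, 0, 0], 0]
    - [[0, 0, 0], [0, 0, 0], 0]

```text
time_s: 10.45
position: [0.6967, -0.0723, 0.0443]
tool_rot: [[0.912, 0.241, 0.332], [-0.321, -0.085, 0.943], [0.256, -0.967, -0.0]]
ft_force: [-0.1, 0.7, -0.6]
grip_width: 0.0003
```

Emit:
carry_out:
  plan:
    - [[-0.001, 0.003, 0], [0, 0, 0], 0]
    - [[0, 0.002, 0], [0, 0, 0], 0]
    - [[0, 0, 0], [0, 0, 0], 0]

```text
time_s: 10.82
position: [0.6971, -0.0724, 0.0393]
tool_rot: [[0.912, 0.242, 0.332], [-0.321, -0.085, 0.943], [0.256, -0.967, -0.0]]
ft_force: [-0.7, 0.4, 0.0]
grip_width: -0.0002
```

```bash
python3 st.py; python3 -c "
from h import *
p=snap('scene','scene9')['image'][190:320,240:400,::-1]
cv2.imwrite('pics/s9z.png',cv2.convertScaleAbs(cv2.resize(p,None,fx=4.5,fy=4.5,interpolation=2),alpha=1.8))
"
```

```text
t 10.825 case pos [ 0.1412 -0.0166  0.0393] F case [-0.79  0.19  0.01] grip -0.0002
rot in case [[0.967, 0.256, 0.001], [-0.001, -0.0, 1.0], [0.256, -0.967, -0.0]] q [-15.  39.  74.  -1.  51.   5.]
```

View pics/s9z.png

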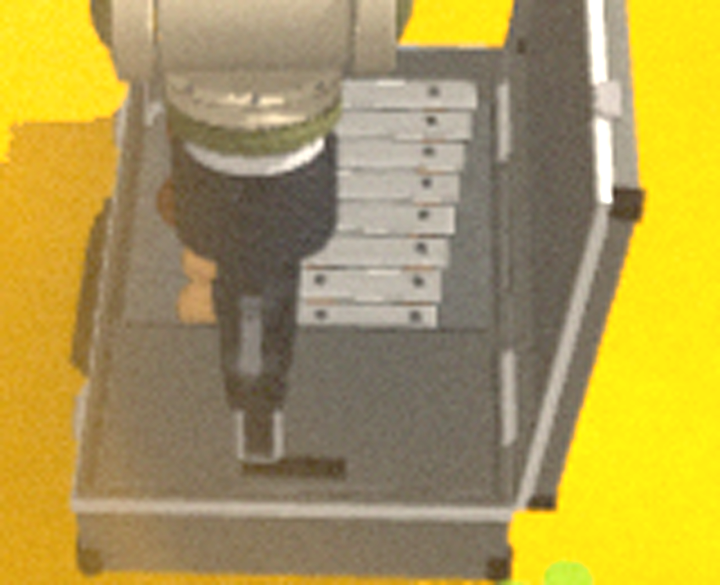

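Emit:
carry_out:
  plan:
    - [[0, 0.002, 0], [0, 0, 0], 0]
    - [[0, 0, 0], [0, 0, 0], 0]

```text
time_s: 11.12
position: [0.6977, -0.0725, 0.038]
tool_rot: [[0.912, 0.242, 0.332], [-0.321, -0.085, 0.943], [0.257, -0.966, -0.0]]
ft_force: [-1.4, -0.0, 2.5]
grip_width: 0.0002
```

Emit:
carry_out:
  plan:
    - [[0, 0.002, 0], [0, 0, 0], 0]
    - [[0, 0, 0], [0, 0, 0], 0]

```text
time_s: 11.38
position: [0.6979, -0.0726, 0.0374]
tool_rot: [[0.912, 0.243, 0.332], [-0.321, -0.086, 0.943], [0.257, -0.966, -0.0]]
ft_force: [-8.9, 1.4, 14.2]
grip_width: 0.0003
```

Emit:
carry_out:
  plan:
    - [[0, -0.006, 0], [0, 0, 0], 0]
    - [[0, -0.02, 0], [0, 0, 5], 0]
    - [[0, -0.04, 0], [0, 0, 10], 0]
    - [[0, -0.05, 0], [0, 0, 0], 0]
    - [[0, -0.05, 0], [0, 0, 0], 0]
    - [[0, -0.05, 0], [0, 0, 0], 0]
    - [[0, -0.05, 0], [0, 0, 0], 0]

```text
time_s: 12.25
position: [0.6812, -0.0668, 0.2931]
tool_rot: [[0.943, 0.029, 0.333], [-0.333, -0.011, 0.943], [0.031, -1.0, -0.0]]
ft_force: [0.3, 0.8, 0.6]
grip_width: -0.0001
```

```bash
python3 st.py; python3 -c "
from h import *
p=snap('scene','scene10')['image'][120:330,230:400,::-1]
cv2.imwrite('pics/s10z.png',cv2.convertScaleAbs(cv2.resize(p,None,fx=2.8,fy=2.8,interpolation=2),alpha=1.8))
p=snap('top','top10')['image'][:,:,::-1]
cv2.imwrite('pics/t10z.png',cv2.convertScaleAbs(p,alpha=1.5))
"
```

```text
t 12.25 case pos [ 0.1244 -0.0166  0.2931] F case [0.04 0.86 0.63] grip -0.0001
rot in case [[1.0, 0.031, 0.002], [-0.002, -0.0, 1.0], [0.031, -1.0, -0.0]] q [-15.  34.  40.  -0. 104.   4.]
```

View pics/s10z.png

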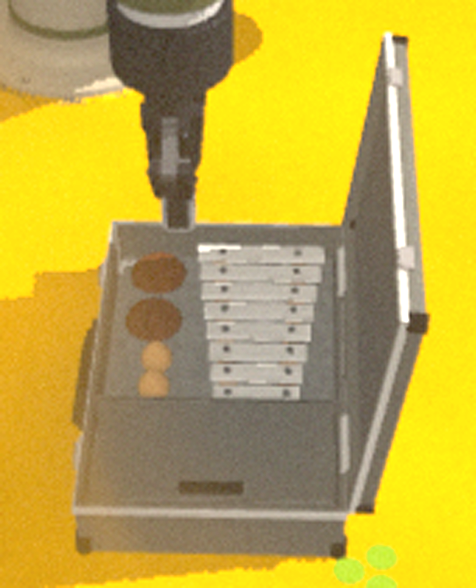

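View pics/t10z.png

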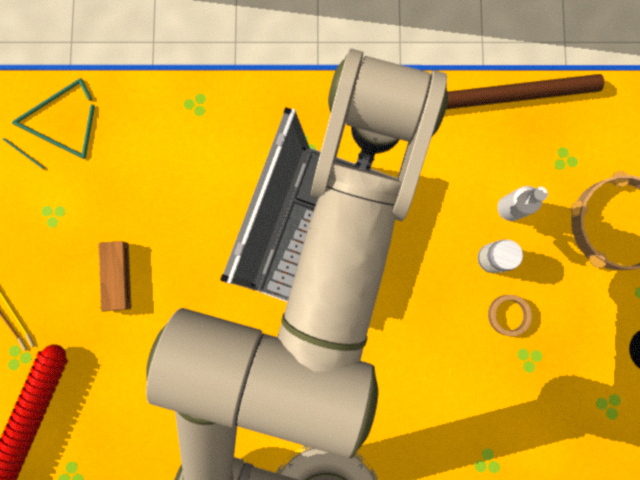

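The flap lies flat, and the case and the other things haven't moved. Next I'll go up and over to the back of the cover.

Emit:
carry_out:
  plan:
    - [[-0.02, -0.03, 0], [0, 0, 0.9], 0]
    - [[-0.02, -0.03, 0], [0, 0, 0.9], 0]
    - [[-0.03, -0.03, 0], [0, 0, 0], 0]
    - [[-0.03, -0.01, 0.02], [0, 0, 0], 0]
    - [[-0.02, 0, 0.035], [0, 0, 0], 0]
    - [[-0.01, 0, 0.04], [0, 0, 0], 0]
    - [[0, 0, 0.04], [0, 0, 0], 0]
    - [[0, 0, 0.04], [0, 0, 0], 0]

```text
time_s: 13.35
position: [0.616, 0.1432, 0.3899]
tool_rot: [[0.943, -0.001, 0.333], [-0.333, -0.0, 0.943], [-0.001, -1.0, -0.001]]
ft_force: [0.3, 0.6, 0.4]
grip_width: -0.0002
```

Emit:
carry_out:
  plan:
    - [[0, 0, 0.04], [0, 0, 0], 0]
    - [[0, 0, 0.04], [0, 0, 0], 0]
    - [[0, 0, 0], [0, 0, 0], 0]

```text
time_s: 13.72
position: [0.643, 0.2198, 0.388]
tool_rot: [[0.944, -0.003, 0.33], [-0.33, -0.001, 0.944], [-0.003, -1.0, -0.002]]
ft_force: [0.1, -0.4, -0.9]
grip_width: 0.0002
```

```bash
python3 st.py; python3 -c "
from h import *
snap('scene','scene11')
snap('top','top11')
"
```

```text
t 13.725 case pos [-0.0065  0.2412  0.388 ] F case [ 0.26 -0.29 -0.92] grip 0.0002
rot in case [[1.0, -0.003, -0.001], [0.001, -0.002, 1.0], [-0.003, -1.0, -0.002]] q [  9.  37.  20.  -0. 124.  28.]
```

View pics/scene11.png

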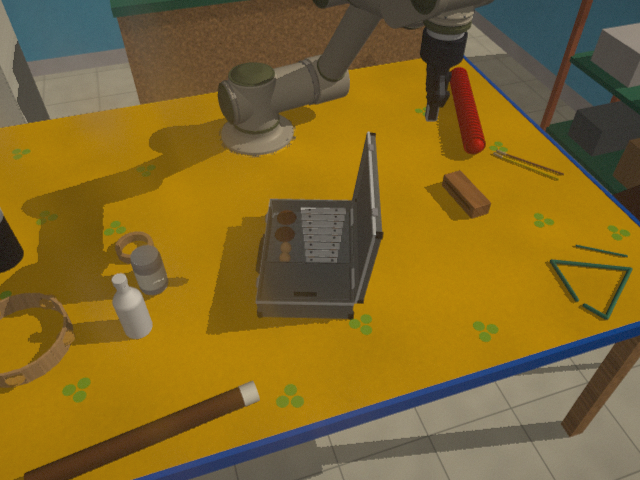

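View pics/top11.png

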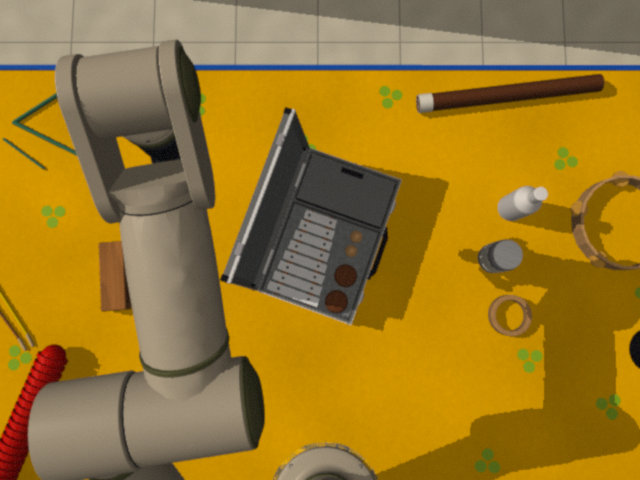

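Emit:
carry_out:
  plan:
    - [[0, 0.04, 0], [0, 0, 0], 0]
    - [[0, 0.04, 0], [0, 0, 0], 0]
    - [[0, 0.04, 0], [0, 0, 0], 0]
    - [[0, 0.04, 0], [0, 0, 0], 0]
    - [[0, 0, -0.02], [0, 0, 0], 0]
    - [[0, 0, -0.02], [0, 0, 0], 0]
    - [[0, 0, -0.01], [0, 0, 0], 0]
    - [[0, 0, 0], [0, 0, 0], 0]

```text
time_s: 14.82
position: [0.6256, 0.1693, 0.231]
tool_rot: [[0.943, 0.0, 0.334], [-0.334, -0.0, 0.943], [0.0, -1.0, -0.0]]
ft_force: [0.8, -0.7, 0.2]
grip_width: 0.0001
```

```bash
python3 st.py; python3 -c "
from h import *
p=snap('scene','scene12')['image'][60:320,240:440,::-1]
cv2.imwrite('pics/s12z.png',cv2.convertScaleAbs(cv2.resize(p,None,fx=2.3,fy=2.3,interpolation=2),alpha=1.5))
"
```

```text
t 14.825 case pos [-0.0062  0.1877  0.231 ] F case [ 1.01 -0.34  0.22] grip 0.0001
rot in case [[1.0, 0.0, 0.003], [-0.003, -0.0, 1.0], [0.0, -1.0, -0.0]] q [ 5. 31. 54. -0. 94. 24.]
```

View pics/s12z.png

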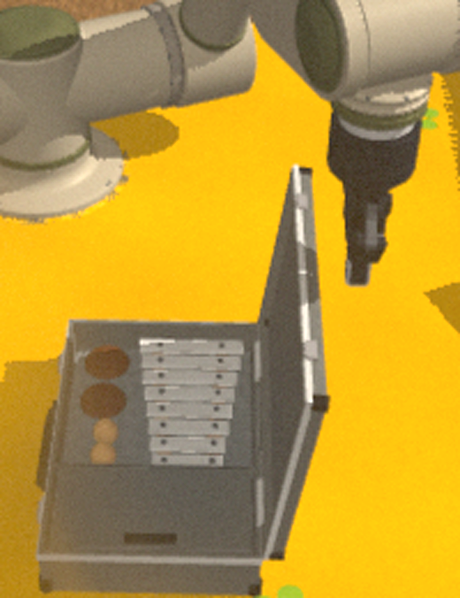

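Emit:
carry_out:
  plan:
    - [[0, 0, -0.007], [0, 0, 0], 0]
    - [[0, 0, -0.007], [0, 0, 0], 0]
    - [[0, 0, -0.006], [0, 0, 0], 0]
    - [[0, 0, -0.006], [0, 0, 0], 0]
    - [[0, 0, -0.006], [0, 0, 0], 0]
    - [[0, 0, -0.006], [0, 0, 0], 0]
    - [[0, 0, -0.006], [0, 0, 0], 0]
    - [[0, 0, -0.006], [0, 0, 0], 0]

```text
time_s: 15.88
position: [0.6089, 0.1227, 0.2306]
tool_rot: [[0.943, -0.0, 0.333], [-0.333, -0.0, 0.943], [-0.0, -1.0, -0.0]]
ft_force: [1.5, 3.9, 2.5]
grip_width: 0.0
```

```bash
python3 st.py; python3 -c "
from h import *
p=snap('scene','scene13')['image'][60:320,240:440,::-1]
cv2.imwrite('pics/s13z.png',cv2.convertScaleAbs(cv2.resize(p,None,fx=2.3,fy=2.3,interpolation=2),alpha=1.5))
"
```

```text
t 15.875 case pos [-0.0065  0.1383  0.2306] F case [0.09 4.16 2.54] grip 0.0
rot in case [[1.0, -0.0, 0.002], [-0.002, -0.0, 1.0], [-0.0, -1.0, -0.0]] q [ 0. 28. 60. -0. 92. 20.]
```

View pics/s13z.png

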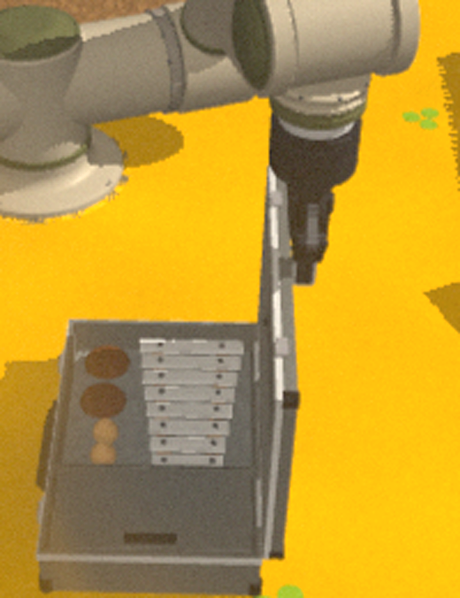

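Emit:
carry_out:
  plan:
    - [[0, 0, 0], [-10, 0, 0], 0]
    - [[0, 0, 0], [-10, 0, 0], 0]
    - [[0, 0.003, -0.009], [0, 0, 0], 0]
    - [[0, 0.003, -0.009], [0, 0, 0], 0]
    - [[0, 0.004, -0.009], [0, 0, 0], 0]
    - [[0, 0.004, -0.009], [0, 0, 0], 0]
    - [[0, 0.004, -0.009], [0, 0, 0], 0]
    - [[0, 0.004, -0.009], [0, 0, 0], 0]

```text
time_s: 16.92
position: [0.5894, 0.0673, 0.2287]
tool_rot: [[0.943, -0.114, 0.313], [-0.333, -0.323, 0.886], [0.0, -0.94, -0.342]]
ft_force: [-0.7, 3.8, 1.2]
grip_width: 0.0
```

```bash
python3 st.py; python3 -c "
from h import *
p=snap('scene','scene14')['image'][60:320,240:440,::-1]
cv2.imwrite('pics/s14z.png',cv2.convertScaleAbs(cv2.resize(p,None,fx=2.3,fy=2.3,interpolation=2),alpha=1.5))
"
```

```text
t 16.925 case pos [-0.0066  0.0795  0.2287] F case [-1.91  3.39  1.16] grip 0.0
rot in case [[1.0, -0.001, 0.002], [-0.002, -0.342, 0.94], [0.0, -0.94, -0.342]] q [  4.  31.  58. -19.  98.  22.]
```

View pics/s14z.png

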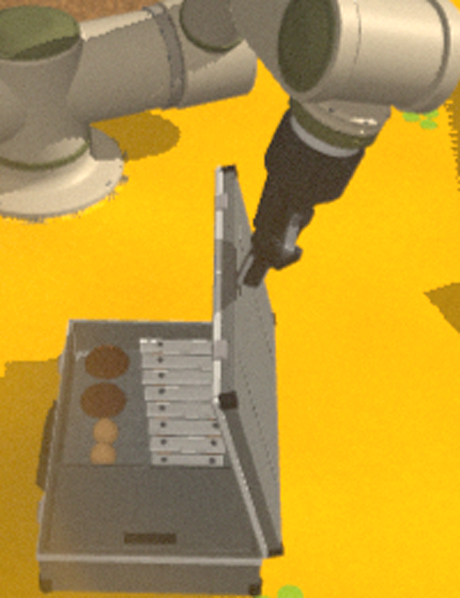

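The finger presses on the outer face near the edge (tip at (250,283) in the zoom). The cover is at about 75° and the force is about 3.5 N.

Emit:
carry_out:
  plan:
    - [[0, 0.005, -0.009], [0, 0, 0], 0]
    - [[0, 0.005, -0.009], [0, 0, 0], 0]
    - [[0, 0.006, -0.008], [0, 0, 0], 0]
    - [[0, 0.006, -0.008], [0, 0, 0], 0]
    - [[0, 0.006, -0.008], [0, 0, 0], 0]
    - [[0, 0.008, -0.007], [0, 0, 0], 0]
    - [[0, 0.008, -0.007], [0, 0, 0], 0]
    - [[0, 0.008, -0.007], [0, 0, 0], 0]

```text
time_s: 17.98
position: [0.5639, -0.0053, 0.2009]
tool_rot: [[0.943, -0.114, 0.313], [-0.333, -0.323, 0.886], [0.0, -0.939, -0.343]]
ft_force: [0.2, 1.8, 1.6]
grip_width: 0.0002
```

```bash
python3 st.py; python3 -c "
from h import *
p=snap('scene','scene15')['image'][60:320,240:440,::-1]
cv2.imwrite('pics/s15z.png',cv2.convertScaleAbs(cv2.resize(p,None,fx=2.3,fy=2.3,interpolation=2),alpha=1.5))
"
```

```text
t 17.975 case pos [-0.0067  0.0026  0.2009] F case [-0.44  1.78  1.64] grip 0.0002
rot in case [[1.0, -0.0, 0.002], [-0.002, -0.343, 0.939], [0.0, -0.939, -0.343]] q [ -3.  28.  68. -19.  90.  17.]
```

View pics/s15z.png

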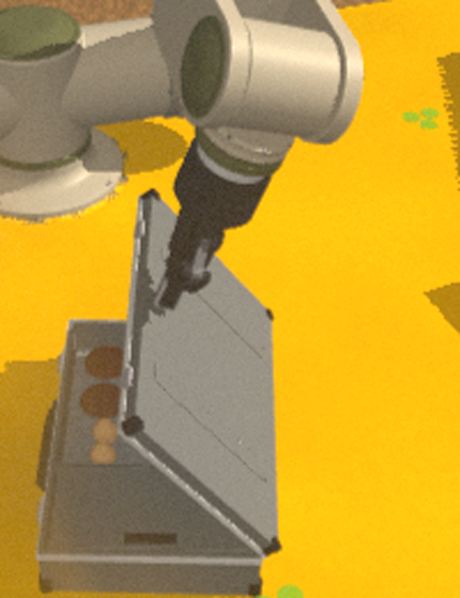

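Emit:
carry_out:
  plan:
    - [[0, 0.007, -0.006], [0, 0, 0], 0]
    - [[0, 0.007, -0.006], [0, 0, 0], 0]
    - [[0, 0.008, -0.004], [0, 0, 0], 0]
    - [[0, 0.008, -0.004], [0, 0, 0], 0]
    - [[0, 0.008, -0.004], [0, 0, 0], 0]
    - [[0, 0.008, -0.003], [0, 0, 0], 0]
    - [[0, 0.008, -0.003], [0, 0, 0], 0]
    - [[0, 0.008, -0.003], [0, 0, 0], 0]

```text
time_s: 19.02
position: [0.5466, -0.0541, 0.1536]
tool_rot: [[0.943, -0.114, 0.312], [-0.333, -0.323, 0.886], [-0.0, -0.94, -0.342]]
ft_force: [0.0, 1.0, 1.9]
grip_width: -0.0001
```

```bash
python3 st.py; python3 -c "
from h import *
p=snap('scene','scene16')['image'][60:320,240:440,::-1]
cv2.imwrite('pics/s16z.png',cv2.convertScaleAbs(cv2.resize(p,None,fx=2.3,fy=2.3,interpolation=2),alpha=1.5))
"
```

```text
t 19.025 case pos [-0.0068 -0.0492  0.1536] F case [-0.3   0.91  1.94] grip -0.0001
rot in case [[1.0, -0.001, 0.002], [-0.002, -0.342, 0.94], [-0.0, -0.94, -0.342]] q [ -8.  28.  76. -20.  80.  16.]
```

View pics/s16z.png

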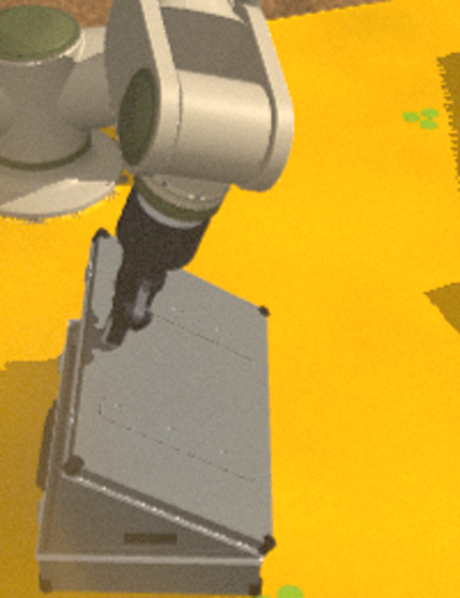

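Emit:
carry_out:
  plan:
    - [[0, 0.006, -0.002], [0, 0, 0], 0]
    - [[0, 0.006, -0.002], [0, 0, 0], 0]
    - [[0, 0.006, -0.001], [0, 0, 0], 0]
    - [[0, 0.006, -0.001], [0, 0, 0], 0]
    - [[0, 0.006, -0.001], [0, 0, 0], 0]
    - [[0, 0.006, -0.001], [0, 0, 0], 0]
    - [[0, 0.005, 0], [0, 0, 0], 0]
    - [[0, 0.005, 0], [0, 0, 0], 0]

```text
time_s: 20.08
position: [0.539, -0.076, 0.1135]
tool_rot: [[0.943, -0.114, 0.313], [-0.333, -0.323, 0.886], [0.0, -0.939, -0.343]]
ft_force: [-0.2, -0.9, 2.6]
grip_width: -0.0002
```

```bash
python3 st.py; python3 -c "
from h import *
p=snap('scene','scene17')['image'][60:320,240:440,::-1]
cv2.imwrite('pics/s17z.png',cv2.convertScaleAbs(cv2.resize(p,None,fx=2.3,fy=2.3,interpolation=2),alpha=1.5))
"
```

```text
t 20.075 case pos [-0.0067 -0.0724  0.1135] F case [ 0.08 -0.93  2.59] grip -0.0002
rot in case [[1.0, -0.0, 0.002], [-0.002, -0.343, 0.939], [0.0, -0.939, -0.343]] q [-10.  30.  81. -21.  74.  16.]
```

View pics/s17z.png

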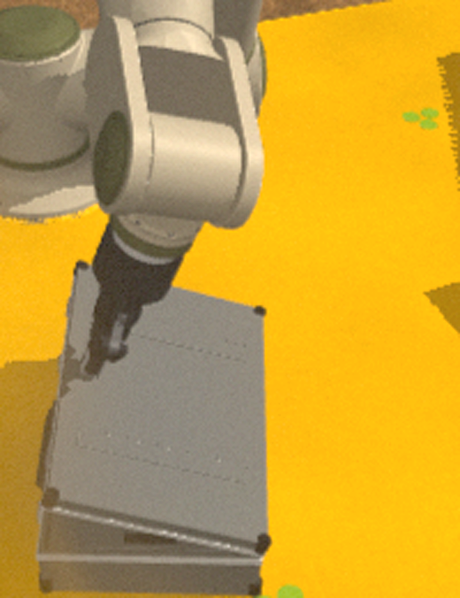

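Emit:
carry_out:
  plan:
    - [[0, 0.005, 0], [0, 0, 0], 0]
    - [[0, 0.005, 0], [0, 0, 0], 0]
    - [[0, 0.005, 0.001], [0, 0, 0], 0]
    - [[0, 0.005, 0], [0, 0, 0], 0]
    - [[0, 0.004, 0.001], [0, 0, 0], 0]
    - [[0, 0.004, 0], [0, 0, 0], 0]
    - [[0, 0.003, 0.001], [0, 0, 0], 0]
    - [[0, 0.003, 0], [0, 0, 0], 0]

```text
time_s: 21.12
position: [0.536, -0.0839, 0.0805]
tool_rot: [[0.943, -0.114, 0.313], [-0.333, -0.323, 0.886], [-0.0, -0.94, -0.342]]
ft_force: [0.6, 1.5, 2.4]
grip_width: 0.0
```

Emit:
carry_out:
  plan:
    - [[0, 0.002, 0], [0, 0, 0], 0]
    - [[0, 0.002, 0], [0, 0, 0], 0]
    - [[0, 0.002, 0], [0, 0, 0], 0]
    - [[0, 0.002, 0], [0, 0, 0], 0]

```text
time_s: 21.62
position: [0.5351, -0.0866, 0.0731]
tool_rot: [[0.943, -0.114, 0.312], [-0.333, -0.323, 0.886], [-0.0, -0.94, -0.342]]
ft_force: [0.1, 1.5, 0.8]
grip_width: -0.0002
```

```bash
python3 st.py; python3 -c "
from h import *
p=snap('scene','scene18')['image'][60:320,240:440,::-1]
cv2.imwrite('pics/s18z.png',cv2.convertScaleAbs(cv2.resize(p,None,fx=2.3,fy=2.3,interpolation=2),alpha=1.5))
"
```

```text
t 21.625 case pos [-0.0069 -0.0837  0.0731] F case [-0.37  1.48  0.84] grip -0.0002
rot in case [[1.0, -0.001, 0.002], [-0.002, -0.342, 0.94], [-0.0, -0.94, -0.342]] q [-12.  32.  84. -21.  68.  17.]
```

View pics/s18z.png

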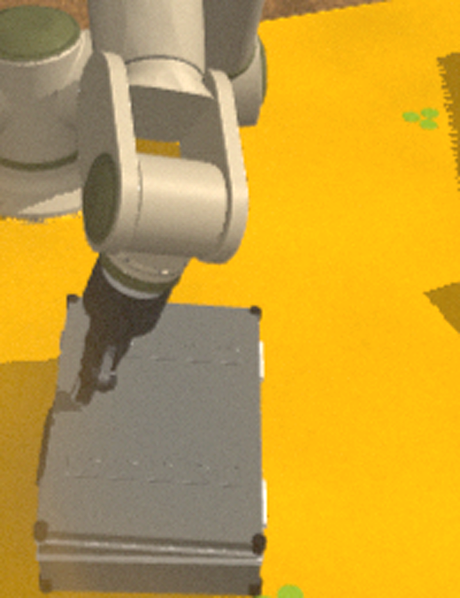

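Nearly shut. I'll go down in small steps now, watching the force.

Emit:
carry_out:
  plan:
    - [[0, 0.002, 0], [0, 0, 0], 0]
    - [[0, 0.002, 0], [0, 0, 0], 0]
    - [[0, 0.002, 0], [0, 0, 0], 0]

```text
time_s: 22.05
position: [0.5344, -0.0886, 0.0674]
tool_rot: [[0.943, -0.114, 0.313], [-0.333, -0.323, 0.886], [-0.0, -0.94, -0.342]]
ft_force: [0.7, 1.6, 1.4]
grip_width: 0.0001
```

Emit:
carry_out:
  plan:
    - [[0, 0.002, 0], [0, 0, 0], 0]
    - [[0, 0.002, 0], [0, 0, 0], 0]

```text
time_s: 22.3
position: [0.5339, -0.0899, 0.0637]
tool_rot: [[0.943, -0.114, 0.313], [-0.333, -0.323, 0.886], [-0.0, -0.94, -0.342]]
ft_force: [0.6, 0.7, 1.8]
grip_width: 0.0
```

Emit:
carry_out:
  plan:
    - [[0, 0.002, 0], [0, 0, 0], 0]
    - [[0, 0, 0], [0, 0, 0], 0]

```text
time_s: 22.55
position: [0.5337, -0.0906, 0.0618]
tool_rot: [[0.943, -0.114, 0.312], [-0.333, -0.323, 0.886], [-0.0, -0.94, -0.343]]
ft_force: [-0.3, 0.6, 0.2]
grip_width: -0.0
```

Emit:
carry_out:
  plan:
    - [[0, 0.0015, 0], [0, 0, 0], 0]
    - [[0, 0, 0], [0, 0, 0], 0]

```text
time_s: 22.8
position: [0.5338, -0.0907, 0.0614]
tool_rot: [[0.943, -0.113, 0.313], [-0.333, -0.323, 0.886], [0.001, -0.94, -0.342]]
ft_force: [-1.0, 4.8, 9.0]
grip_width: 0.0001
```

Emit:
carry_out:
  plan:
    - [[0, 0.0015, 0], [0, 0, 0], 0]
    - [[0, 0, 0], [0, 0, 0], 0]

```text
time_s: 23.05
position: [0.5339, -0.0908, 0.061]
tool_rot: [[0.943, -0.112, 0.313], [-0.332, -0.323, 0.886], [0.002, -0.94, -0.342]]
ft_force: [-3.8, 7.5, 18.4]
grip_width: -0.0001
```

Emit:
carry_out:
  plan:
    - [[0, 0.001, 0], [0, 0, 0], 0]
    - [[0, 0, 0], [0, 0, 0], 0]

```text
time_s: 23.3
position: [0.5339, -0.0909, 0.0608]
tool_rot: [[0.943, -0.111, 0.313], [-0.332, -0.323, 0.886], [0.003, -0.94, -0.342]]
ft_force: [-3.6, 11.5, 24.8]
grip_width: -0.0003
```

Hard stop: the force rises with almost no travel, so the cover is shut. Backing off straight up and clear.

Emit:
carry_out:
  plan:
    - [[0, -0.006, 0], [0, 0, 0], 0]
    - [[0, -0.03, 0], [0, 0, 0], 0]
    - [[0, -0.04, 0], [5, 0, 0], 0]
    - [[0, -0.04, 0], [5, 0, 0], 0]
    - [[0, -0.04, 0], [10, 0, 0], 0]
    - [[0, -0.03, -0.03], [0, 0, 0], 0]
    - [[-0.02, -0.02, -0.05], [0, 0, 0], 0]
    - [[-0.02, 0, -0.05], [0, 0, 0], 0]

```text
time_s: 24.3
position: [0.466, -0.1616, 0.2588]
tool_rot: [[0.943, 0.002, 0.332], [-0.332, -0.002, 0.943], [0.002, -1.0, -0.001]]
ft_force: [0.4, -1.0, 0.7]
grip_width: -0.0001
```

Emit:
carry_out:
  plan:
    - [[-0.02, 0, -0.05], [0, 0, 0], 0]
    - [[-0.02, 0, -0.05], [0, 0, 0], 0]
    - [[-0.02, 0, -0.05], [0, 0, 0], 0]
    - [[-0.02, 0, -0.04], [0, 0, 0], 0]
    - [[0, 0, 0], [0, 0, 0], 0]
    - [[0, 0, 0], [0, 0, 0], 0]

```text
time_s: 25.05
position: [0.3282, -0.3125, 0.2576]
tool_rot: [[0.943, -0.0, 0.333], [-0.333, 0.0, 0.943], [-0.001, -1.0, 0.0]]
ft_force: [0.9, 0.8, 0.3]
grip_width: -0.0002
```

```bash
python3 st.py; python3 -c "
from h import *
v=np.load('v.npy'); v[3]=0; W,C,F=model(v)
for n in ('scene','top'):
    p=snap(n,n+'19'); a=p['image'][:,:,::-1]; s=3
    q=a[140:340,240:420] if n=='scene' else a[100:340,210:420]; o=np.array([240,140]) if n=='scene' else np.array([210,100])
    q=cv2.convertScaleAbs(cv2.resize(q,None,fx=2.5,fy=2.5,interpolation=2),alpha=1.5)
    for X in (C(.165,.21,.02),C(-.165,.21,.02),C(.165,0,.02),C(-.165,0,.02),W([.165,-.105,.06]),W([.165,.105,.06]),W([.165,.105,0])): cv2.circle(q,tuple(((proj(p,X)[0]-o)*2.5).astype(int)),2,(0,0,255),-1)
    cv2.imwrite(f'pics/{n}19z.png',q)
    for o in ['glue_bottle','tin','tape_roll','wood_block','case']:
        r=env.outline_of(o,p); print(n,o,[(round(x['conf'],2),x['pixel']) for x in r[:1]])
"
```

```text
t 25.05 case pos [-0.1274 -0.3653  0.2576] F case [0.6  1.05 0.34] grip -0.0002
rot in case [[1.0, -0.001, 0.002], [-0.002, 0.0, 1.0], [-0.001, -1.0, 0.0]] q [-59.  10.  83.  -0.  87. -39.]
scene glue_bottle [(0.96, [314.8, 129.0])]
scene tin [(0.97, [267.7, 149.0])]
scene tape_roll [(0.81, [238.7, 130.3])]
scene wood_block [(0.61, [195.3, 464.7])]
scene case [(0.8, [257.4, 307.1])]
top glue_bottle [(0.88, [202.5, 521.3])]
top tin [(0.67, [255.6, 502.5])]
top tape_roll [(0.93, [318.5, 520.4])]
top wood_block [(0.59, [277.8, 112.1])]
top case [(0.92, [235.3, 330.8])]
```

View pics/scene19z.png

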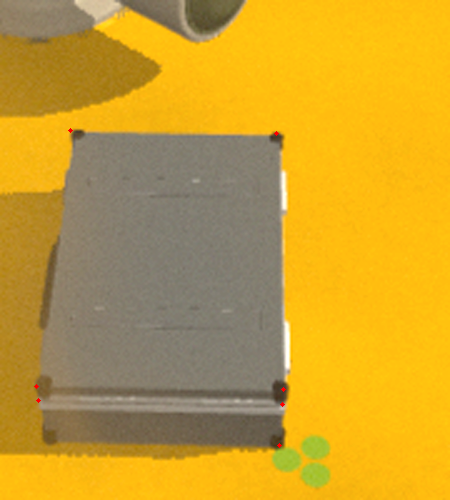

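View pics/top19z.png

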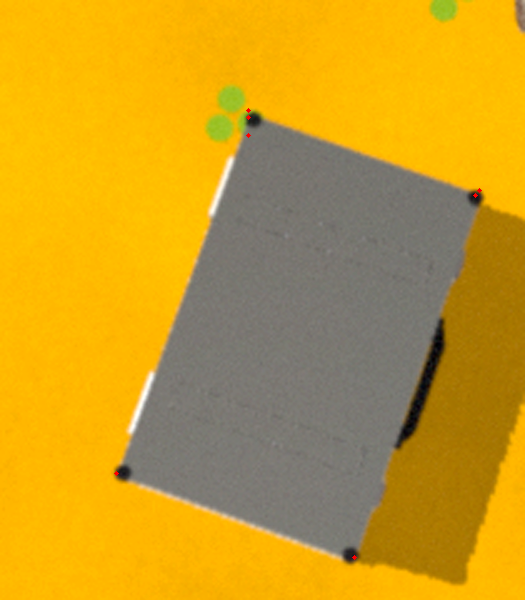

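View pics/top19.png

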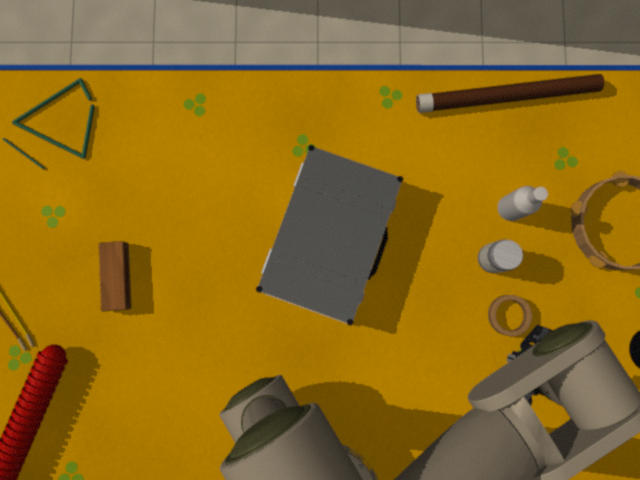

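The cover corners match the shut model to within about 1–2 px. The other things are where they started, and the gripper hangs free at 0.26 m.

```bash
python3 -c "
from h import *
print(env.close_job()); print(env.observe()['time_s'])"
```

```text
the job is handed in; nothing more can be done
None
the job is handed in; nothing more can be done
```

The percussion case is closed and the job was handed in at about 25 s. I folded the flap flat first, then swung the cover over and eased it shut. All pushing was with the shut fingers on the outer faces.

**Last checks:**
- **Flap:** it stopped hard at about 14 N and lay flat in the picture before I started on the cover.
- **Cover:** it went down slowly until it met a hard stop, about 25 N with almost no further travel. After the arm withdrew, its corners matched the shut position to within about 1–2 px in both views, except the corner at the hinge side's far end, a few px off as in the first fit.
- **Case and other things:** the case shows no visible shift. The networks found the bottle, tin, tape roll and wood block within a few pixels of their starting places.
- **Robot:** it hangs clear at 0.26 m, and the force reading is only noise.

**What did not go smoothly:**
- **Fingertip length:** the fingertips end roughly 17–20 mm short of the reported tool point. Because of this, my first push on the flap slid up and pressed on its free edge with about 28 N. I backed off at once, tilted the tool and finished on the outer face. The case stayed put, and I saw no sign of the padding being touched.
- **Case position:** my first fit was also about 3 mm off along the case's x; I allowed for this in the moves.

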